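Show a shelf logger's alarm dot to the audit camera with an inspection mirror

ROBOT

A 7-joint arm with a two-finger parallel gripper is mounted at the origin on the work surface. World frame = base frame: x ahead of the robot, y to its left, z up, the work surface at z = 0. Lengths are in m, angles in degrees, forces in N, time in s.
With the tool pointing down it reaches from about 0.425 to 0.875 m from the base axis. Payload 4.7 kg.
Tool frame: the origin (TCP) lies on the mounting face of the last link; the fingertips stand 182 mm ahead of it and the grasp point (between the pads) lies 164 mm ahead of it; z points along the fingers, y is the line along which they close (so a half turn about z gives the same grasp; the last joint's range is limited). The gripper opens to 87 mm and grips with 3 to 60 N. Pads are 19 mm wide; open, the fingers measure 117 mm over their backs; the gripper's body (75 mm by 190 mm) begins 51 mm behind the grasp point.
Start: joints at [-72.875, 18.392, -4.016, 83.108, 1.295, 78.541, -3.26], TCP at [0.183, 0.624, 0.405] pointing down, gripper open.
Joint ranges: [-163.93, 163.93], [-17.29, 119.83], [-79.2, 71.16], [3.27, 140.29], [-89.18, 269.18], [5.43, 117.66], [-154.24, 154.24]. Speed limits (degrees/s): [147.25, 147.25, 180, 180, 180, 180, 180].

INTERFACE

Orientations are given as [roll, pitch, yaw] about the fixed x, y, z axes, in that order (R = Rz(yaw) Ry(pitch) Rx(roll)).
In Python, from cell import env gives the robot as it stands.
- The arm moves only by the tool servo_tool, never from a script. Its argument "plan" is a list of rows, each an object with "xyz": the shift along the tool's x, y, z in cm, a list of three; "twist": the turn, a rotation vector about the tool's x, y, z in degrees, a list of three; "jaw": the closure, from 0 (fully open) to 1 (shut). In form: [{"xyz": [x, y, z], "twist": [wx, wy, wz], "jaw": jaw}, ...]. A call has 1 to 10 rows; each row is the pose to reach, as a shift and turn from the pose commanded when the call began, along the tool's axes at that moment; what a row does not reach only later rows make up. A row lasts 1/12 s, in which the tool goes at most 41.7 mm and 7.16 degrees, less where a joint would pass 70% of its speed; a pose out of reach is approached as far as the arm can. A call with a gripper value outside its range is refused whole. The fingers move at their own pace and stop on an object; "newtons" is the grip in N (left out, the last holds). Time passes only in rows, so rows that repeat a pose let the fingers close. It gives the time, the measured TCP pose, the force, the opening and the grip force at its end, in the units of the state.
- env.get_obs(): the state, without advancing time (a new reading comes with each control period).
- env.read_camera(name): name is "scene" or "top" or "wrist"; returns a dict with "img" (420x560x3 uint8, red, green, blue), "camera_matrix" (3x3 intrinsics, pixels), "R" (3x3) and "t" (3): a world point X has camera coordinates R X + t. Camera axes: x right, y down, z forward; pixel columns grow to the right and rows downward; lengths in m; the calibration is good to about 2 mm. A picture is of the moment at which its call begins. There is no depth.
- env.sign_off(): hands the job in; it is judged then, once.
The state is a dict: "time_s": time; "qpos": joint angles; "joint_velocities": joint speeds; "effort": joint torques, N m; "tool_pos": TCP position; "tool_rot": TCP orientation; "force": force on the tool from outside, world axes, zero at the start; "wrist_torque": the same for the moment, N m; "grip_width": finger opening in m; "grasp_force": force on a finger pad.
Only numpy, scipy, OpenCV 4.12 (cv2) and the standard library are available. Lean on these libraries where they do the work, as an engineer would, in place of code of your own. Each camera call takes 0.05 s, during which the arm holds its last target. There are 200 camera calls.

TASK

Pick up the blue-handled inspection mirror by its handle with a light grip, and bring its glass, face up, under the temperature logger that hangs below the white wire riser: to the point where the camera's lens line meets the line straight down from the logger's orange alarm dot. Angle the glass there so that the dot is reflected straight into the lens, and finish while still holding it there motionless, carried by the gripper alone. Do not bump the riser, logger or camera, and leave the stock and other tools where they are.

Things in the scene. Friction and masses are not known exactly. Their poses are not given: they have to be found in the camera images.
- mirror: Inspection mirror, 268 mm long, 110 g, lying face up. Blue flat-sided handle 120 x 14 x 13 high (x = -90 to +30 mm), thin rod, locked joint, round black-rimmed glass 56 mm across, 5 thick, centred at x = +150 mm. Origin: underside, at its balance point; x from handle to glass, z out of the reflecting face. The handle dents if squeezed over 50 N (pad forces adding to 100 N); 20 to 35 N is plenty.
- mirror_face (a point): Centre of the mirror's reflecting face, 150 mm from the mirror's origin along its x and 6 mm above its underside; z is the face's outward normal.
- riser: Fixed white coated-wire display riser, 280 deep (x) x 300 wide (y), wire top 230 mm above the deck. Origin: on the deck below its middle; its open front faces its own -x, to the robot. The front 106 mm of the top overhangs freely; legs (10 mm wire) at x = -30 and +136, y = +-146 mm, on foot wires 10 mm high along both sides from x = -130 mm.
- logger: Fixed teal temperature logger, 74 x 54 x 21 mm, hung under the riser's wires close behind the front edge (its middle 94 mm in front of the riser's middle). Origin: centre of its underside, 202 mm above the deck; z up.
- alarm_dot (a point): The logger's orange alarm dot, 14 mm across, recessed in the middle of its underside and facing straight down: it shows only from straight below.
- audit_cam: Fixed black camera, 70 x 34 x 46 mm, grey lens 38 mm across, on a round stand (base 84 mm across), to the robot's left of the logger. Origin: on the deck straight below the alarm dot; the camera stands towards its own +y: lens front 280 mm along +y and 225 mm up, post at +317 mm. The lens line slopes down 24 degrees to the sight point.
- lens (a point): Centre of the front of the camera's lens.
- sight_point (a point): Point in the air 102 mm straight below the alarm dot, 100 mm above the deck, where the lens line meets the line straight down from the dot: the place for the centre of the mirror's face. Its z bisects the directions to dot and lens (33 degrees from vertical, leaning to the camera): the normal the glass needs. Its x is level, square to the lens line, pointing under the riser, away from the robot.
- thermometer: Loose white probe thermometer, 213 mm long, 32 mm wide, 20 mm high, on the deck beside the mirror. Origin: underside, near the middle; x along the probe.
- scraper: Loose yellow-handled label scraper, 163 mm long, 60 mm wide at the blade, 16 mm high, on the deck beside the mirror. Origin: underside, near the middle; x towards the blade.
- pack_a: Loose sausage pack, 156 x 110 x 22 mm, on top of the riser. Origin: centre of its underside.
- pack_b: Loose sausage pack, the same size, stacked on the first. Origin: centre of its underside.
- ham: Loose pink ham pack, 160 x 120 x 12 mm, on the deck in front of the robot. Origin: centre of its underside.
- cheese: Loose yellow cheese block, 85 x 65 x 35 mm, on the deck in front of the robot. Origin: centre of its underside.

How it is judged (in metres and radians):
On the way:
1. the mirror is lifted clear of the deck in the fingers, face up (height (world z) of each of mirror, mirror_face above 0.03 m and angle between mirror's own z axis and vertical below 1.2 rad and contact force between the fingers and mirror above 2 N), for 0.2 s.
At the end, for the whole second after the job is handed in: Mirror held still in the fingers, over 30 mm clear of the deck and touching neither riser, logger nor camera; centre of its face within 20 mm of the sight point, its upward normal within 0.12 rad (7 degrees) of the bisector between the directions to dot and lens (distance between mirror_face and sight_point below 0.02 m and angle between the z axis of mirror and the z axis of sight_point, either way round below 0.12 rad and angle between mirror's own z axis and vertical below 1.2 rad and linear speed of mirror below 0.02 m/s and angular speed of mirror below 0.1 rad/s and contact force between the fingers and mirror above 2 N and contact force between mirror and riser below 0.1 N and contact force between mirror and logger below 0.1 N and contact force between mirror and audit_cam below 0.1 N and height (world z) of mirror above 0.03 m); the arm keeps its last pose, push and grip.
It fails at once if the mirror's handle is squeezed too hard (pad forces together above 100 N) (contact force between the fingers and mirror above 100 N).
It fails at once if the mirror is knocked against riser, logger or camera (over 3 N) (contact force between mirror and riser above 3 N or contact force between mirror and logger above 3 N or contact force between mirror and audit_cam above 3 N).
It fails at once if the robot bumps riser, logger or camera (over 3 N) (contact force between any of the arm, the fingers and riser above 3 N or contact force between any of the arm, the fingers and logger above 3 N or contact force between any of the arm, the fingers and audit_cam above 3 N).
It fails at once if stock or another tool is moved more than 15 mm (distance of any of pack_a, pack_b, ham, cheese, thermometer, scraper from where it was at the start of the episode above 0.015 m).
It also fails if it takes over 38 s, if anything falls off the work surface, if the arm or the gripper's body presses on something with over 40 N, if the wrist force passes 120 N, or if a joint passes its speed limit or range.

## Working session

There is one attempt and no reset: what is moved stays moved. The work goes in short steps, Python scripts to look and compute and a tool call to move; the robot and the scene stay as the last step left them, time stands still between calls to the robot, and variables do not carry over. Pictures are saved under pics/ and viewed, at most 10 in all, crops included, and the job is handed in when it is done.

Besides the shell and the picture viewer there is one more tool, called after ">>>" as a command line: name --argument value ..., lists and objects as JSON in quotes. servo_tool: Moves the arm, as the interface text tells. Its arguments: {"type":"object","properties":{"plan":{"type":"array","items":{"type":"object","properties":{"xyz":{"type":"array","items":{"type":"number"}},"twist":{"type":"array","items":{"type":"number"}},"jaw":{"type":"number"}}}},"newtons":{"type":"number"}},"required":["plan"]}

```bash
mkdir -p pics; ls
python3 - <<'E'
from cell import env
import cv2
o=env.get_obs();print(o)
for n in("scene","top"):
    c=env.read_camera(n);cv2.imwrite(f"pics/{n}0.png",c["img"][:,:,::-1])
    print(n,c["camera_matrix"].tolist(),c["R"].tolist(),c["t"].tolist())
E
```

```text
pics
{'time_s': 0.0, 'qpos': array([-72.87538406,  18.43938424,  -4.0168113 ,  83.17435896,
         1.29705386,  78.54067492,  -3.25976255]), 'joint_velocities': array([ 0.19432553,  0.06554987, -0.03773714, -0.01664528,  0.08606943,
       -0.01769638,  0.0264462 ]), 'effort': array([ 6.76573363e-04, -4.91301906e+01, -4.03652675e-01, -3.12525272e+01,
       -6.38778205e-02,  4.42644081e-02,  2.23811849e-04]), 'tool_pos': array([0.18258439, 0.6236184 , 0.40366245]), 'tool_rot': array([-1.79890945e+02,  7.32756452e-03,  1.63686991e+02]), 'force': array([-0.5469211 , -0.03862402, -0.91913964]), 'wrist_torque': array([ 0.03755562,  0.04316605, -0.00245628]), 'grasp_force': 0.0, 'grip_width': 0.08682015405602027}
scene [[407.7913314476951, 0.0, 281.2104144484514], [0.0, 407.7913314476951, 207.83042010100058], [0.0, 0.0, 1.0]] [[-0.8556757736272103, 0.517258876038344, 0.0161933809633424], [0.25629980926632295, 0.45075281497184544, -0.8550627506592741], [-0.4495880094014091, -0.7275061202179034, -0.5182716149356167]] [0.4925676278023072, -0.018590563590263787, 1.5306702564280334]
top [[515.0979763636789, 0.0, 273.55912313550414], [0.0, 515.0979763636789, 219.28419433289147], [0.0, 0.0, 1.0]] [[-0.014931232883216999, -0.9998788584607727, 0.00439621288944132], [-0.9768698622227666, 0.013649379196600324, -0.21339860994959778], [0.21331275293676252, -0.007480832221722738, -0.976955324763528]] [0.027534074540856913, 0.5884821005552986, 1.4992947521188646]
```

View pics/scene0.png

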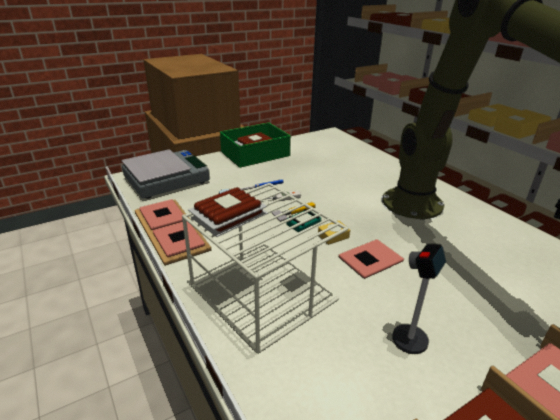

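View pics/top0.png

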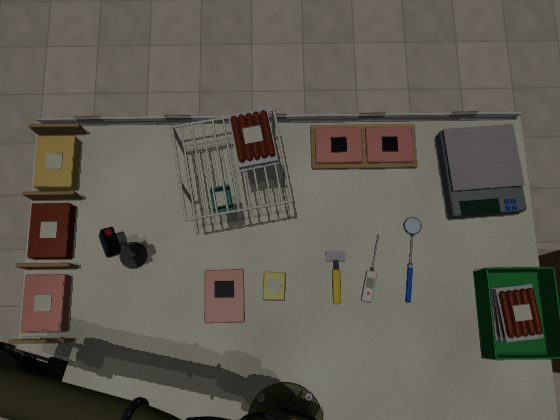

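The top view shows the mirror lying with its blue handle near (409,283) and its glass at (412,226). The logger is teal at (221,197), under the riser front. The camera base is at (133,255) and its head at (108,240).

```bash
cat > h.py <<'E'
import numpy as np,cv2
from cell import env
def ray(c,uv,z):
    R,t,K=c["R"],c["t"],c["camera_matrix"]
    o=-R.T@t; d=R.T@np.linalg.inv(K)@np.array([uv[0],uv[1],1.]); return o+d*(z-o[2])/d[2]
def proj(c,X):
    p=c["camera_matrix"]@(c["R"]@np.asarray(X)+c["t"]); return p[:2]/p[2]
def blob(img,lo,hi,roi):
    h=cv2.cvtColor(img,cv2.COLOR_RGB2HSV);m=cv2.inRange(h,np.array(lo),np.array(hi));k=np.zeros_like(m);x0,y0,x1,y1=roi;k[y0:y1,x0:x1]=m[y0:y1,x0:x1]
    n,l,s,c=cv2.connectedComponentsWithStats(k)
    i=1+np.argmax(s[1:,4]);ys,xs=np.where(l==i);return np.c_[xs,ys].astype(np.float32)
E
python3 - <<'E'
from h import *
c=env.read_camera("top");im=c["img"]
b=blob(im,(100,120,50),(130,255,255),(395,240,425,310))
P=np.array([ray(c,p,.012) for p in b]);m=P.mean(0);u,s,v=np.linalg.svd(P-m);print("handle",len(b),m,v[0],np.ptp((P-m)@v[0]))
for nm,lo,hi,roi,z in [("glass",(0,0,0),(180,255,150),(398,212,428,238),.005),("logger",(75,80,30),(100,255,255),(200,175,245,220),.223),("base",(0,0,0),(180,255,70),(119,238,152,272),.01),("rimred",(0,150,100),(8,255,255),(98,222,120,240),.27)]:
    b=blob(im,lo,hi,roi);r=cv2.minAreaRect(b);q=np.array([ray(c,p,z) for p in cv2.boxPoints(r)])
    print(nm,len(b),r,ray(c,r[0],z),np.linalg.norm(q[0]-q[1]),np.linalg.norm(q[1]-q[2]),np.degrees(np.arctan2(*(q[1]-q[0])[[1,0]])))
cr=lambda x0,y0,x1,y1:cv2.resize(im[y0:y1,x0:x1],(400,400),interpolation=cv2.INTER_CUBIC)
cv2.imwrite("pics/crop1.png",np.hstack([cr(165,105,300,240),cr(370,205,470,305)])[:,:,::-1])
E
```

```text
handle 149 [ 0.38960412 -0.39186896  0.012     ] [-9.91306844e-01  1.31570288e-01  8.51775217e-17] 0.10219191823720686
glass 780 ((412.5, 224.5), (25.0, 29.0), 90.0) [ 0.57867564 -0.41837255  0.005     ] 0.09185966956380459 0.0805303217780916 -90.7967734967501
logger 68 ((228.50001525878906, 196.5), (15.617903709411621, 4.1099748611450195), 80.53767395019531) [0.61965749 0.14284444 0.223     ] 0.011280874515640906 0.044363022571493195 -80.94507830299652
base 789 ((135.0, 253.0), (30.0, 32.0), 90.0) [0.49977592 0.44862042 0.01      ] 0.09945515020814728 0.09374811042189614 -90.81003024616984Traceback (most recent call last):
  File "<stdin>", line 6, in <module>
  File "h.py", line 11, in blob
    i=1+np.argmax(s[1:,4]);ys,xs=np.where(l==i);return np.c_[xs,ys].astype(np.float32)
        ~~~~~~~~~^^^^^^^^^
    return _wrapfunc(a, 'argmax', axis=axis, out=out, **kwds)
    return bound(*args, **kwds)
ValueError: attempt to get argmax of an empty sequence
```

Run:
```python
from h import *
c=env.read_camera("top");im=c["img"]
cr=lambda x0,y0,x1,y1:cv2.resize(im[y0:y1,x0:x1],(400,400),interpolation=cv2.INTER_CUBIC)
cv2.imwrite("pics/crop1.png",np.vstack([np.hstack([cr(165,105,300,240),cr(360,205,460,305)])])[:,:,::-1])
cv2.imwrite("pics/crop2.png",np.hstack([cr(90,215,165,290),cr(195,170,265,240)])[:,:,::-1])
```

```text
(no output)
```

View pics/crop1.png

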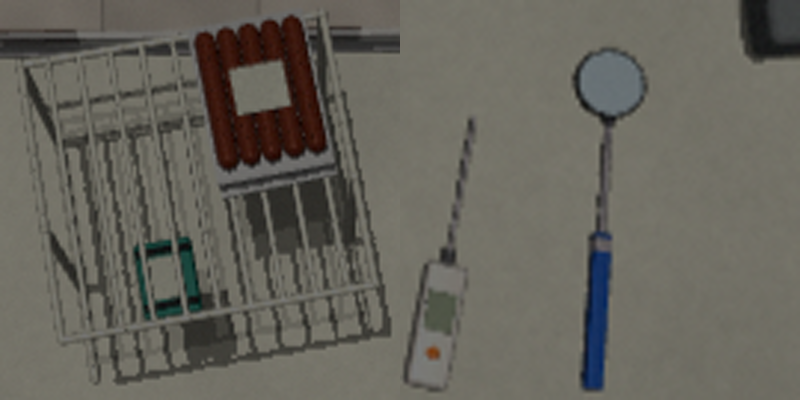

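View pics/crop2.png

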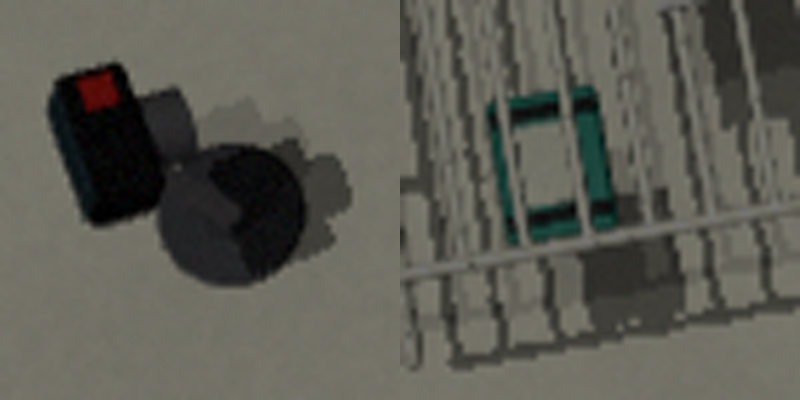

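The crops show the riser top corners, going round from the back-left, at (172,127), (275,109), (294,201) and (186,220). The logger's middle is about (221.8,198.5), the base disc centre is (133.7,255.3) and the glass is at (412.5,226).

Run:
```python
from h import *
c=env.read_camera("top");
A=np.array
C1=lambda p:A([165,105])+A(p)*.3375
rc=[ray(c,C1(p),.23) for p in [(22,65),(325,12),(382,285),(62,340)]]
print("riser",np.round(rc,3).tolist(),np.mean(rc,0),[np.linalg.norm(rc[i]-rc[(i+1)%4]) for i in range(4)])
x=(rc[0]+rc[1]-rc[2]-rc[3]);y=(rc[0]+rc[3]-rc[1]-rc[2]);print("yaw",np.degrees(np.arctan2(x[1],x[0])),np.degrees(np.arctan2(-y[0],y[1])))
yw=np.arctan2(x[1],x[0]);print("logger from riser", np.mean(rc,0)[:2]-.094*A([np.cos(yw),np.sin(yw)]))
lc=[ray(c,A([195,170])+A(p)*.175,.223) for p in [(490-400,103),(597-400,87),(616-400,222),(510-400,240)]]
print("logger",np.mean(lc,0),[np.linalg.norm(lc[i]-lc[(i+1)%4]) for i in range(4)])
b=ray(c,(133.7,255.3),.008);d=(b-np.mean(lc,0))[:2];print("base",b,np.linalg.norm(d),"yaw of +y",np.degrees(np.arctan2(d[1],d[0])))
g=ray(c,(412.5,226),.006);h=ray(c,(410,263.75),.012);h2=ray(c,(408,302),.012);print("mirror",g,h,h2,np.linalg.norm(g-h),np.linalg.norm(h2-h))
m=blob(c["img"],(100,120,50),(130,255,255),(395,240,425,310));P=A([ray(c,p,.012) for p in m]);print(P.mean(0), "glass-handle yaw",np.degrees(np.arctan2(*(g-P.mean(0))[[1,0]])),np.linalg.norm((g-P.mean(0))[:2]))
s=env.read_camera("scene")
for X in [np.mean(lc,0),b,g,h2]: print(proj(s,X))
```

```text
riser [[0.822, 0.301, 0.23], [0.872, 0.012, 0.23], [0.602, -0.036, 0.23], [0.554, 0.257, 0.23]] [0.71274843 0.13346956 0.23      ] [np.float64(0.29257510209753823), np.float64(0.2744549723669772), np.float64(0.2967278467819922), np.float64(0.2711163391185865)]
yaw 9.693961977726648 9.56512895326125
logger from riser [0.62009063 0.11764132]
logger [0.61434829 0.16112577 0.223     ] [np.float64(0.051992168312998625), np.float64(0.06770787865733864), np.float64(0.0511373060710497), np.float64(0.06866312984841048)]
base [0.49295816 0.45286081 0.008     ] 0.3159824325631513 yaw of +y 112.5920571237294
mirror [ 0.57366124 -0.41773989  0.006     ] [ 0.45393356 -0.3997129   0.012     ] [ 0.33756599 -0.38530332  0.012     ] 0.12122577815063976 0.11725632877299992
[ 0.38937797 -0.3917931   0.012     ] glass-handle yaw -8.014469849025756 0.18610094004597233
[302.69998845 216.13881637]
[408.77356443 335.35644915]
[225.67847702 190.98833485]
[282.34851854 179.21100257]
```

```bash
cat >> h.py <<'E'
from scipy.spatial.transform import Rotation as Ro, Slerp
import json
def pose():
    o=env.get_obs(); return o["tool_pos"],Ro.from_euler("xyz",o["tool_rot"],degrees=True),o
def rows(goal,Rg,n=10,polar=False,fr=None):
    """print the servo rows from the present pose to goal (interpolated, 1 decimal)"""
    p,R,_=pose(); pol=lambda v:np.array([np.hypot(v[0],v[1]),np.arctan2(v[1],v[0]),v[2]])
    fr=np.arange(1,n+1)/n if fr is None else fr
    tw=(R.inv()*Rg).as_rotvec(degrees=True)
    for f in fr:
        if polar:
            q=pol(p)+f*(pol(goal)-pol(p)); X=np.array([q[0]*np.cos(q[1]),q[0]*np.sin(q[1]),q[2]])
        else: X=p+f*(np.asarray(goal)-p)
        print(np.round(R.inv().apply(X-p)*100,1).tolist(),np.round(tw*f,1).tolist())
def E(r,p,y): return Ro.from_euler("xyz",[r,p,y],degrees=True)
E
python3 - <<'E'
from h import *
a=np.radians(40);rows([.52*np.cos(a),.52*np.sin(a),.5],E(180,0,163.7-57),polar=True)
E
```

```text
[-3.7, -1.4, -1.0] [-0.0, 0.0, 5.7]
[-7.3, -3.0, -1.9] [-0.0, 0.0, 11.4]
[-10.7, -4.8, -2.9] [-0.0, 0.0, 17.1]
[-13.9, -6.8, -3.8] [-0.0, 0.0, 22.8]
[-16.9, -9.0, -4.8] [-0.0, 0.0, 28.5]
[-19.8, -11.3, -5.7] [-0.0, 0.0, 34.2]
[-22.4, -13.8, -6.7] [-0.0, 0.0, 39.9]
[-24.7, -16.3, -7.6] [-0.0, 0.0, 45.6]
[-26.9, -19.0, -8.6] [-0.0, 0.0, 51.3]
[-28.8, -21.7, -9.5] [-0.0, 0.0, 57.0]
```

>>> servo_tool --plan '[{"xyz": [-3.7,-1.4,-1.0],"twist": [0,0,5.7],"jaw": 0},{"xyz": [-7.3,-3.0,-1.9],"twist": [0,0,11.4],"jaw": 0},{"xyz": [-10.7,-4.8,-2.9],"twist": [0,0,17.1],"jaw": 0},{"xyz": [-13.9,-6.8,-3.8],"twist": [0,0,22.8],"jaw": 0},{"xyz": [-16.9,-9.0,-4.8],"twist": [0,0,28.5],"jaw": 0},{"xyz": [-19.8,-11.3,-5.7],"twist": [0,0,34.2],"jaw": 0},{"xyz": [-22.4,-13.8,-6.7],"twist": [0,0,39.9],"jaw": 0},{"xyz": [-24.7,-16.3,-7.6],"twist": [0,0,45.6],"jaw": 0},{"xyz": [-26.9,-19,-8.6],"twist": [0,0,51.3],"jaw": 0},{"xyz": [-28.8,-21.7,-9.5],"twist": [0,0,57],"jaw": 0}]' --newtons 25

```text
time_s: 1.13
tool_pos: [0.399, 0.3325, 0.5004]
tool_rot: [180.0, -0.0, 106.3]
force: [-0.1, 0.4, 0.1]
grip_width: 0.0868
grasp_force: 0.0
```

Run:
```python
from h import *
print(pose()[2]["qpos"])
a=np.radians(3);rows([.52*np.cos(a),.52*np.sin(a),.5],E(180,0,163.7-114),polar=True)
```

```text
[-5.55055333e+01  3.78872277e-01  1.28793078e+01  9.30327064e+01
 -7.47763271e-02  8.65650425e+01 -2.62851161e+01]
[-3.1, 1.2, 0.0] [0.0, -0.0, 5.7]
[-6.3, 2.3, 0.0] [0.0, -0.0, 11.3]
[-9.5, 3.1, 0.0] [0.0, -0.0, 17.0]
[-12.8, 3.7, 0.0] [0.0, -0.0, 22.7]
[-16.1, 4.1, 0.0] [0.0, -0.0, 28.3]
[-19.4, 4.3, 0.0] [0.0, -0.0, 34.0]
[-22.8, 4.3, 0.0] [0.0, -0.0, 39.6]
[-26.1, 4.1, 0.0] [0.0, -0.0, 45.3]
[-29.4, 3.6, 0.0] [0.0, -0.0, 51.0]
[-32.7, 3.0, 0.0] [0.0, -0.0, 56.6]
```

>>> servo_tool --plan '[{"xyz": [-3.1,1.2,0],"twist": [0,0,5.7],"jaw": 0},{"xyz": [-6.3,2.3,0],"twist": [0,0,11.3],"jaw": 0},{"xyz": [-9.5,3.1,0],"twist": [0,0,17],"jaw": 0},{"xyz": [-12.8,3.7,0],"twist": [0,0,22.7],"jaw": 0},{"xyz": [-16.1,4.1,0],"twist": [0,0,28.3],"jaw": 0},{"xyz": [-19.4,4.3,0],"twist": [0,0,34],"jaw": 0},{"xyz": [-22.8,4.3,0],"twist": [0,0,39.6],"jaw": 0},{"xyz": [-26.1,4.1,0],"twist": [0,0,45.3],"jaw": 0},{"xyz": [-29.4,3.6,0],"twist": [0,0,51],"jaw": 0},{"xyz": [-32.7,3,0],"twist": [0,0,56.6],"jaw": 0}]'

```text
time_s: 1.97
tool_pos: [0.5208, 0.0284, 0.4998]
tool_rot: [180.0, -0.0, 49.8]
force: [-0.4, -0.2, -0.1]
grip_width: 0.0872
grasp_force: 0.0
```

Run:
```python
from h import *
print(pose()[2]["qpos"],pose()[:1])
a=np.radians(-34);rows([.53*np.cos(a),.53*np.sin(a),.45],E(180,0,-8),polar=True)
```

```text
[-3.70428046e+01  9.17282198e-02  3.12989985e+01  9.33849761e+01
 -5.74461128e-02  8.65128186e+01 -4.59340431e+01] (array([0.52075616, 0.02837528, 0.49982151]),)
[-2.5, 2.3, 0.5] [-0.0, -0.0, 5.8]
[-5.1, 4.4, 1.0] [-0.0, -0.0, 11.6]
[-7.9, 6.4, 1.5] [-0.0, -0.0, 17.3]
[-10.8, 8.2, 2.0] [-0.0, -0.0, 23.1]
[-13.8, 9.8, 2.5] [-0.0, -0.0, 28.9]
[-16.9, 11.2, 3.0] [-0.0, -0.0, 34.7]
[-20.1, 12.4, 3.5] [-0.0, -0.0, 40.5]
[-23.3, 13.4, 4.0] [-0.0, -0.0, 46.2]
[-26.7, 14.2, 4.5] [-0.0, -0.0, 52.0]
[-30.1, 14.7, 5.0] [-0.0, -0.0, 57.8]
```

>>> servo_tool --plan '[{"xyz": [-2.5,2.3,0.5],"twist": [0,0,5.8],"jaw": 0},{"xyz": [-5.1,4.4,1],"twist": [0,0,11.6],"jaw": 0},{"xyz": [-7.9,6.4,1.5],"twist": [0,0,17.3],"jaw": 0},{"xyz": [-10.8,8.2,2],"twist": [0,0,23.1],"jaw": 0},{"xyz": [-13.8,9.8,2.5],"twist": [0,0,28.9],"jaw": 0},{"xyz": [-16.9,11.2,3],"twist": [0,0,34.7],"jaw": 0},{"xyz": [-20.1,12.4,3.5],"twist": [0,0,40.5],"jaw": 0},{"xyz": [-23.3,13.4,4],"twist": [0,0,46.2],"jaw": 0},{"xyz": [-26.7,14.2,4.5],"twist": [0,0,52],"jaw": 0},{"xyz": [-30.1,14.7,5],"twist": [0,0,57.8],"jaw": 0}]'

```text
time_s: 2.8
tool_pos: [0.4395, -0.2966, 0.4497]
tool_rot: [180.0, -0.0, -8.0]
force: [0.8, -0.2, -0.5]
grip_width: 0.0873
grasp_force: 0.0
```

Run:
```python
from h import *
print(pose()[2]["qpos"],pose()[:1])
rows([.4255,-.397,.33],E(180,0,-8),n=6)
```

```text
[-17.60543508   2.18326787  50.62437217  97.71615303  -1.71892313
  80.85952577 -64.72672862] (array([ 0.43948166, -0.29663608,  0.44965262]),)
[0.0, 1.7, 2.0] [0.0, -0.0, 0.0]
[0.0, 3.4, 4.0] [0.0, -0.0, 0.0]
[0.0, 5.1, 6.0] [0.0, -0.0, 0.0]
[0.0, 6.8, 8.0] [0.0, -0.0, 0.0]
[0.0, 8.4, 10.0] [0.0, -0.0, 0.0]
[0.0, 10.1, 12.0] [0.0, -0.0, 0.0]
```

>>> servo_tool --plan '[{"xyz": [0,2,2.5],"twist": [0,0,0],"jaw": 0},{"xyz": [0,4.2,5],"twist": [0,0,0],"jaw": 0},{"xyz": [0,6.4,7.5],"twist": [0,0,0],"jaw": 0},{"xyz": [0,8.4,10],"twist": [0,0,0],"jaw": 0},{"xyz": [0,10.1,12],"twist": [0,0,0],"jaw": 0},{"xyz": [0,10.1,12],"twist": [0,0,0],"jaw": 0},{"xyz": [0,10.1,12],"twist": [0,0,0],"jaw": 0}]'

```text
time_s: 3.38
tool_pos: [0.426, -0.3956, 0.3289]
tool_rot: [-180.0, 0.2, -7.8]
force: [1.1, 0.2, 0.6]
grip_width: 0.0871
grasp_force: 0.0
```

Run:
```python
from h import *
c=env.read_camera("wrist");cv2.imwrite("pics/w1.png",c["img"][:,:,::-1])
p,R,o=pose();print(o["qpos"],p)
b=blob(c["img"],(100,120,40),(130,255,255),(0,0,560,420));r=cv2.minAreaRect(b)
P=np.array([ray(c,q,.0125) for q in b]);m=P.mean(0);u,s,v=np.linalg.svd(P-m,full_matrices=False);a=(P-m)@v[0];w=(P-m)@v[1]
print(len(b),r,m,np.degrees(np.arctan2(v[0][1],v[0][0])),np.ptp(a),np.ptp(w), "ends",m+v[0]*a.min(),m+v[0]*a.max())
```

```text
[ -4.25899933  17.97701952  53.06193033 100.25039137 -15.28713911
  69.42493043 -44.82899172] [ 0.42694516 -0.39503932  0.33009256]
1021 ((281.5, 222.0), (78.0, 13.0), 90.0) [ 0.40573117 -0.38794646  0.0125    ] 172.2716518641831 0.07604587713845881 0.012277801277832148 ends [ 0.44175829 -0.39283567  0.0125    ] [ 0.36640315 -0.38260929  0.0125    ]
```

View pics/w1.png

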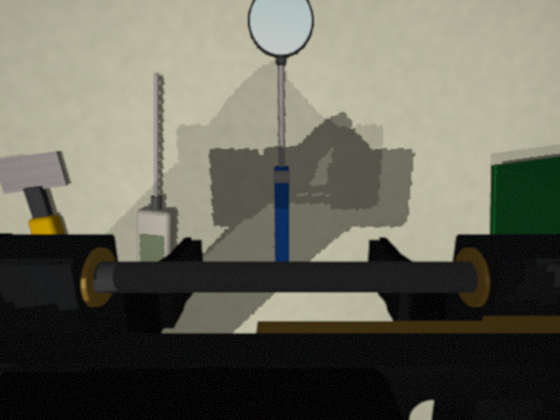

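The wrist view shows the glass centred at (281,22) and the handle running vertically along column 281 from row 167, with the thermometer well to the left at (157,220).

Run:
```python
from h import *
c=env.read_camera("wrist")
g=ray(c,(281,22),.006);f=ray(c,(281.5,167),.013);l=ray(c,(249,22),.005);r=ray(c,(313,22),.005)
print(g,f,np.linalg.norm(g-f),np.linalg.norm(l-r))
d=np.array([np.cos(np.radians(-7.75)),np.sin(np.radians(-7.75))]);m=g[:2]-.15*d;print(m)
b=blob(c["img"],(100,120,40),(130,255,255),(0,0,560,255));P=np.array([ray(c,q,.0125) for q in b]);print(P.mean(0))
n=np.array([-d[1],d[0]]);print("lat",(P.mean(0)[:2]-m)@n)
p,R,o=pose();print(p,o["tool_rot"]);rows([m[0],m[1],.164+.008],E(180,0,-7.75),n=8)
```

```text
[ 0.57574442 -0.41064863  0.006     ] [ 0.45764736 -0.39474803  0.013     ] 0.11936810615264068 0.05319196234216508
[ 0.42711454 -0.39042099]
[ 0.40861139 -0.38840532  0.0125    ]
lat -0.0004979066359041552
[ 0.42747493 -0.39472919  0.33081303] [-1.79987289e+02 -8.78252975e-02 -7.66421026e+00]
[-0.0, -0.1, 2.0] [-0.0, -0.0, 0.0]
[-0.0, -0.1, 4.0] [-0.0, -0.0, 0.0]
[-0.0, -0.2, 6.0] [-0.0, -0.0, 0.0]
[-0.1, -0.2, 7.9] [-0.0, -0.0, 0.0]
[-0.1, -0.3, 9.9] [-0.0, -0.1, 0.1]
[-0.1, -0.3, 11.9] [-0.0, -0.1, 0.1]
[-0.1, -0.4, 13.9] [-0.0, -0.1, 0.1]
[-0.1, -0.4, 15.9] [-0.0, -0.1, 0.1]
```

>>> servo_tool --plan '[{"xyz": [0,-0.1,3],"twist": [0,0,0],"jaw": 0},{"xyz": [0,-0.3,6],"twist": [0,0,0],"jaw": 0},{"xyz": [0,-0.4,9],"twist": [0,0,0],"jaw": 0},{"xyz": [0,-0.4,11.5],"twist": [0,0,0],"jaw": 0},{"xyz": [0,-0.4,13.5],"twist": [0,0,0],"jaw": 0},{"xyz": [0,-0.4,14.5],"twist": [0,0,0],"jaw": 0},{"xyz": [0,-0.4,14.5],"twist": [0,0,0],"jaw": 0},{"xyz": [0,-0.4,14.5],"twist": [0,0,0],"jaw": 0}]'

```text
time_s: 4.15
tool_pos: [0.4283, -0.3911, 0.1861]
tool_rot: [180.0, -0.1, -7.6]
force: [0.8, 0.1, -0.2]
grip_width: 0.087
grasp_force: 0.0
```

>>> servo_tool --plan '[{"xyz": [0,0,0],"twist": [0,0,0],"jaw": 1},{"xyz": [0,0,0],"twist": [0,0,0],"jaw": 1},{"xyz": [0,0,0],"twist": [0,0,0],"jaw": 1},{"xyz": [0,0,0],"twist": [0,0,0],"jaw": 1},{"xyz": [0,0,0],"twist": [0,0,0],"jaw": 1},{"xyz": [0,0,0],"twist": [0,0,0],"jaw": 1},{"xyz": [0,0,0],"twist": [0,0,0],"jaw": 1},{"xyz": [0,0,0],"twist": [0,0,0],"jaw": 1}]' --newtons 28

```text
time_s: 4.82
tool_pos: [0.4273, -0.3913, 0.1847]
tool_rot: [-180.0, 0.0, -7.7]
force: [1.1, 0.7, -0.3]
grip_width: 0.0414
grasp_force: 0.0
```

>>> servo_tool --plan '[{"xyz": [0,0,0],"twist": [0,0,0],"jaw": 1},{"xyz": [0,0,0],"twist": [0,0,0],"jaw": 1},{"xyz": [0,0,0],"twist": [0,0,0],"jaw": 1},{"xyz": [0,0,0],"twist": [0,0,0],"jaw": 1},{"xyz": [0,0,0],"twist": [0,0,0],"jaw": 1},{"xyz": [0,0,0],"twist": [0,0,0],"jaw": 1},{"xyz": [0,0,0],"twist": [0,0,0],"jaw": 1},{"xyz": [0,0,0],"twist": [0,0,0],"jaw": 1},{"xyz": [0,0,0],"twist": [0,0,0],"jaw": 1}]'

```text
time_s: 5.57
tool_pos: [0.4273, -0.3913, 0.1847]
tool_rot: [-180.0, -0.0, -7.7]
force: [-0.1, 0.2, -1.0]
grip_width: 0.0136
grasp_force: 28.0
```

>>> servo_tool --plan '[{"xyz": [0,0,-1],"twist": [0,0,0],"jaw": 1},{"xyz": [0,0,-2.5],"twist": [0,0,0],"jaw": 1},{"xyz": [0,0,-4.5],"twist": [0,0,0],"jaw": 1},{"xyz": [0,0,-7],"twist": [0,0,0],"jaw": 1},{"xyz": [0,0,-9.5],"twist": [0,0,0],"jaw": 1},{"xyz": [0,0,-11],"twist": [0,0,0],"jaw": 1},{"xyz": [0,0,-11],"twist": [0,0,0],"jaw": 1}]'

```text
time_s: 6.15
tool_pos: [0.428, -0.3928, 0.2998]
tool_rot: [179.8, -0.4, -7.7]
force: [-0.1, -0.7, -1.1]
grip_width: 0.0136
grasp_force: 28.0
```

```bash
cat >> h.py <<'E'
S=np.array([.6145,.161,.100]); ys=np.radians(112.6)
sx=np.array([np.sin(ys),-np.cos(ys),0]); sy=np.array([np.cos(ys),np.sin(ys),0]); sz=np.cos(np.radians(33))*np.array([0,0,1])+np.sin(np.radians(33))*sy
Rs=Ro.from_matrix(np.c_[sx,np.cross(sz,sx),sz]); RT=Rs*E(180,0,0)
face=np.array([.1496,0,.1787])   # face centre in the tool frame
TF=S-RT.apply(face)
E
python3 - <<'E'
from h import *
T0=E(180,0,-7.7);print("face in tool",T0.inv().apply(np.array([.5757,-.4106,.006])-[.4273,-.3913,.1847]))
c=env.read_camera("wrist");p,R,o=pose();im=c["img"]
cv2.imwrite("pics/w2.png",im[:,:,::-1])
g=cv2.GaussianBlur(cv2.cvtColor(im,cv2.COLOR_RGB2GRAY),(5,5),1)
m=(g[:110,200:360]<75).astype(np.uint8);cs,_=cv2.findContours(m,cv2.RETR_LIST,cv2.CHAIN_APPROX_NONE)
for k in cs:
    if len(k)>60: print(cv2.fitEllipse(k),len(k))
print("final TCP",TF,RT.as_euler("xyz",degrees=True))
rows(TF-.07*sx-.22*sy+[0,0,.03],RT)
E
```

```text
face in tool [ 0.14964784 -0.00075757  0.1787    ]
final TCP [0.43898544 0.1933627  0.24987043] [147.    0.   22.6]
[-0.2, -3.6, 0.2] [-3.2, 0.8, -3.0]
[-0.3, -7.1, 0.3] [-6.4, 1.7, -5.9]
[-0.5, -10.7, 0.5] [-9.6, 2.5, -8.9]
[-0.7, -14.3, 0.7] [-12.8, 3.4, -11.8]
[-0.8, -17.8, 0.9] [-16.0, 4.2, -14.8]
[-1.0, -21.4, 1.0] [-19.2, 5.1, -17.7]
[-1.2, -24.9, 1.2] [-22.4, 5.9, -20.7]
[-1.3, -28.5, 1.4] [-25.7, 6.8, -23.6]
[-1.5, -32.1, 1.5] [-28.9, 7.6, -26.6]
[-1.7, -35.6, 1.7] [-32.1, 8.5, -29.5]
```

View pics/w2.png

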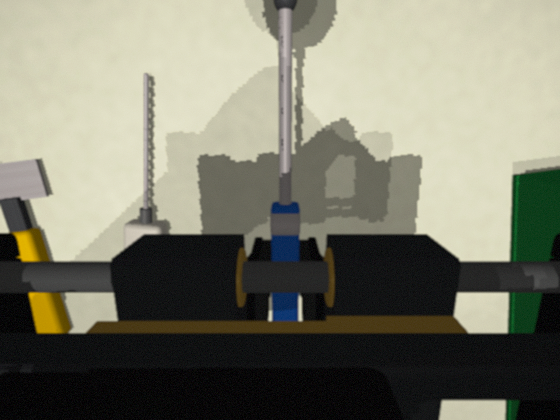

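The wrist view shows the handle centred in the pads (column 285), with the rod straight ahead and the joint at (285,0). The grasp is straight.

>>> servo_tool --plan '[{"xyz": [-0.2,-2.6,0.2],"twist": [-2.3,0.6,-2.1],"jaw": 1},{"xyz": [-0.3,-6.1,0.3],"twist": [-5.5,1.5,-5],"jaw": 1},{"xyz": [-0.5,-9.7,0.5],"twist": [-8.7,2.3,-8],"jaw": 1},{"xyz": [-0.7,-13.3,0.7],"twist": [-12,3.2,-11],"jaw": 1},{"xyz": [-0.8,-17,0.9],"twist": [-15.3,4,-14],"jaw": 1},{"xyz": [-1,-20.6,1],"twist": [-18.5,4.9,-17],"jaw": 1},{"xyz": [-1.2,-24.3,1.2],"twist": [-21.9,5.8,-20.1],"jaw": 1},{"xyz": [-1.3,-28,1.4],"twist": [-25.2,6.7,-23.2],"jaw": 1},{"xyz": [-1.5,-31.8,1.5],"twist": [-28.6,7.6,-26.4],"jaw": 1},{"xyz": [-1.7,-35.6,1.7],"twist": [-32.1,8.5,-29.5],"jaw": 1}]'

```text
time_s: 7.03
tool_pos: [0.4574, -0.0345, 0.2774]
tool_rot: [147.1, 0.2, 22.7]
force: [0.3, 0.1, -0.9]
grip_width: 0.0138
grasp_force: 28.0
```

Run:
```python
from h import *
p,R,o=pose();print(o["qpos"],p,o["tool_rot"],o["grasp_force"],TF-.07*sx-.22*sy+[0,0,.03])
print("face now",p+R.apply(face))
rows(TF-.03*sx-.03*sy+[0,0,.0],RT,n=8)
```

```text
[ -46.01266162   -2.21856216   34.22615244  125.30653029   41.02292924
   57.29659376 -102.04504912] [ 0.4574122  -0.03452207  0.27744201] [147.07509517   0.17006758  22.72950272] 27.996380031108856 [ 0.4589057  -0.03664422  0.27987043]
face now [ 0.63251226 -0.06647901  0.12700076]
[0.5, -2.2, -1.0] [-0.0, 0.0, 0.0]
[1.0, -4.3, -2.0] [-0.0, 0.0, 0.1]
[1.5, -6.5, -3.0] [-0.0, 0.0, 0.1]
[2.1, -8.6, -3.9] [-0.0, 0.0, 0.1]
[2.6, -10.8, -4.9] [-0.0, 0.0, 0.1]
[3.1, -12.9, -5.9] [-0.1, 0.1, 0.2]
[3.6, -15.1, -6.9] [-0.1, 0.1, 0.2]
[4.1, -17.2, -7.9] [-0.1, 0.1, 0.2]
```

>>> servo_tool --plan '[{"xyz": [0.3,-1.4,-0.6],"twist": [0,0,0],"jaw": 1},{"xyz": [0.8,-3.4,-1.6],"twist": [0,0,0],"jaw": 1},{"xyz": [1.4,-5.8,-2.6],"twist": [0,0,0],"jaw": 1},{"xyz": [2,-8.2,-3.7],"twist": [0,0,0],"jaw": 1},{"xyz": [2.5,-10.6,-4.8],"twist": [0,0,0],"jaw": 1},{"xyz": [3,-12.9,-5.9],"twist": [0,0,0],"jaw": 1},{"xyz": [3.5,-15,-6.9],"twist": [0,0,0.1],"jaw": 1},{"xyz": [3.9,-16.5,-7.6],"twist": [0,0,0.1],"jaw": 1},{"xyz": [4.1,-17.2,-7.9],"twist": [0,0,0.1],"jaw": 1},{"xyz": [4.1,-17.2,-7.9],"twist": [0,0,0.1],"jaw": 1}]'

```text
time_s: 7.87
tool_pos: [0.4238, 0.1539, 0.2502]
tool_rot: [147.2, 0.2, 22.6]
force: [0.5, -0.3, -1.6]
grip_width: 0.0134
grasp_force: 28.0
```

Run:
```python
from h import *
p,R,o=pose();print(o["qpos"],p,o["tool_rot"],o["grasp_force"])
F=p+R.apply(face);print("face now",F,"target",S)
ims=[]
for n in("top","scene"):
    c=env.read_camera(n);u,v=proj(c,F).round().astype(int);print(n,u,v,proj(c,[.6145,.161,.223]))
    im=c["img"];x0=min(max(u-50,0),460);y0=min(max(v-50,0),320)
    ims.append(cv2.resize(im[y0:y0+100,x0:x0+100],(400,400),interpolation=cv2.INTER_CUBIC));print(x0,y0)
cv2.imwrite("pics/c3.png",np.hstack(ims)[:,:,::-1])
rows(TF,RT,n=4)
```

```text
[ -57.89331704    5.54618558   22.86746957  121.90959024   33.24249932
   65.04169214 -119.85924065] [0.42382858 0.15386334 0.2502479 ] [147.16076564   0.17498814  22.64412628] 27.99975335597992
face now [0.59878211 0.12184747 0.09964878] target [0.6145 0.161  0.1   ]
top 239 214 [221.86307323 198.40932601]
189 164
scene 298 246 [302.62171885 216.13151946]
248 196
[0.7, -0.7, -0.4] [-0.0, 0.1, -0.0]
[1.5, -1.4, -0.9] [-0.1, 0.1, -0.0]
[2.2, -2.1, -1.3] [-0.1, 0.2, -0.0]
[3.0, -2.8, -1.7] [-0.1, 0.3, -0.1]
```

View pics/c3.png

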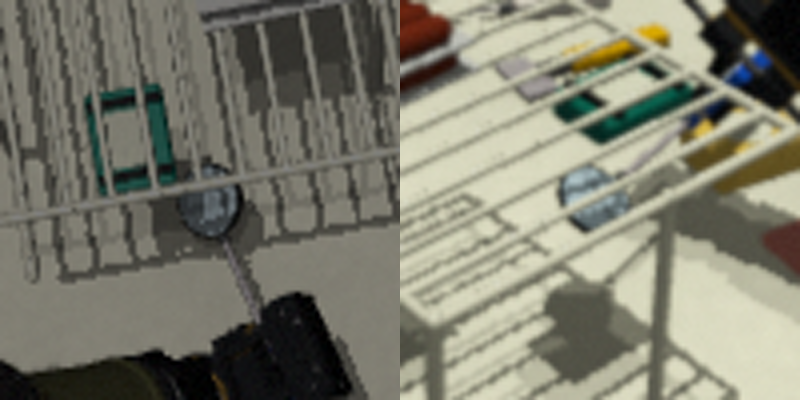

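Both views show the glass in front of and below the logger: top (241.8,214.5) against (239,214) predicted, and scene (296,246) against (298,246). I'll triangulate the glass and check the logger the same way.

Run:
```python
from h import *
a=env.read_camera("top");b=env.read_camera("scene")
M=lambda c:c["camera_matrix"]@np.c_[c["R"],c["t"]]
def tri(u,v):
    X=cv2.triangulatePoints(M(a),M(b),np.array(u,float),np.array(v,float))[:,0];return X[:3]/X[3]
def hull(c,roi,lo,hi,z):
    m=blob(c["img"],lo,hi,roi);return m
X=tri((241.8,214.5),(296,246));print("glass tri",X,proj(a,X),proj(b,X))
p,R,o=pose();print("face kin",p+R.apply(face),"diff in sight axes",Rs.inv().apply(X-p-R.apply(face)))
# logger: teal extent in the scene vs predicted outline of its top
h=cv2.cvtColor(b["img"],cv2.COLOR_RGB2HSV);k=cv2.inRange(h,np.array((75,90,30)),np.array((100,255,255)));k[:200]=0;k[240:]=0;k[:,:270]=0;k[:,335:]=0
y,x=np.where(k>0);print("scene teal",x.min(),x.max(),y.min(),y.max())
h=cv2.cvtColor(a["img"],cv2.COLOR_RGB2HSV);k=cv2.inRange(h,np.array((75,90,20)),np.array((100,255,255)));k[:180]=0;k[220:]=0;k[:,:200]=0;k[:,245:]=0
y,x=np.where(k>0);print("top teal",x.min(),x.max(),y.min(),y.max())
r=np.radians(9.65);e=np.array([np.cos(r),np.sin(r),0]);f=np.array([-np.sin(r),np.cos(r),0])
C=[np.array([.6145,.161,z])+i*.037*e+j*.027*f for i in(-1,1) for j in(-1,1) for z in(.202,.223)]
for c in(b,a):
    q=np.array([proj(c,P) for P in C]);print(q.min(0),q.max(0))
```

```text
glass tri [0.59814732 0.11362627 0.09368317] [241.80503328 214.49380005] [296.01336332 246.00291426]
face kin [0.59922136 0.11792057 0.10032126] diff in sight axes [-0.00264185  0.00063658 -0.00750162]
scene teal 287 321 217 230
top teal 210 232 185 212
[284.24592007 206.9898461 ] [320.7016524  233.14956268]
[210.00756962 183.91179096] [234.36800148 214.80239891]
```

Run:
```python
from h import *
p,R,o=pose();print(p,o["tool_rot"])
rows(TF+.002*sz,RT,n=5)
```

```text
[0.42435843 0.15088834 0.2508202 ] [147.14434005   0.14718142  22.33616897]
[0.6, -0.6, -0.4] [-0.0, 0.1, -0.0]
[1.2, -1.2, -0.8] [-0.1, 0.1, -0.1]
[1.8, -1.7, -1.2] [-0.1, 0.2, -0.1]
[2.4, -2.3, -1.6] [-0.1, 0.2, -0.1]
[3.0, -2.9, -2.0] [-0.1, 0.3, -0.1]
```

>>> servo_tool --plan '[{"xyz": [0.4,-0.4,-0.3],"twist": [0,0,0],"jaw": 1},{"xyz": [1.0,-1.0,-0.7],"twist": [0,0.1,0],"jaw": 1},{"xyz": [1.7,-1.6,-1.1],"twist": [-0.1,0.2,-0.1],"jaw": 1},{"xyz": [2.3,-2.2,-1.5],"twist": [-0.1,0.2,-0.1],"jaw": 1},{"xyz": [2.8,-2.7,-1.9],"twist": [-0.1,0.3,-0.1],"jaw": 1},{"xyz": [3.0,-2.9,-2.0],"twist": [-0.1,0.3,-0.1],"jaw": 1},{"xyz": [3.0,-2.9,-2.0],"twist": [-0.1,0.3,-0.1],"jaw": 1},{"xyz": [3.0,-2.9,-2.0],"twist": [-0.1,0.3,-0.1],"jaw": 1},{"xyz": [3.0,-2.9,-2.0],"twist": [-0.1,0.3,-0.1],"jaw": 1},{"xyz": [3.0,-2.9,-2.0],"twist": [-0.1,0.3,-0.1],"jaw": 1}]'

```text
time_s: 8.9
tool_pos: [0.4382, 0.196, 0.2517]
tool_rot: [147.1, -0.0, 22.7]
force: [-0.3, -0.2, -1.2]
grip_width: 0.0133
grasp_force: 28.0
```

Run:
```python
from h import *
p,R,o=pose();F=p+R.apply(face);print(o["time_s"],p,o["tool_rot"],o["grasp_force"],"face",F,"err sight axes",Rs.inv().apply(F-S), np.abs(o["joint_velocities"]).max())
ims=[]
for n in("top","scene"):
    c=env.read_camera(n);u,v=proj(c,F-.002*sz);print(n,u,v)
    x0,y0=int(u)-40,int(v)-40
    ims.append(cv2.resize(c["img"][y0:y0+80,x0:x0+80],(400,400),interpolation=cv2.INTER_CUBIC));print(x0,y0)
cv2.imwrite("pics/c4.png",np.hstack(ims)[:,:,::-1])
p,R,o=pose();print(p,o["tool_rot"],o["joint_velocities"])
```

```text
8.9 [0.43823106 0.19597813 0.25169751] [ 1.47063376e+02 -4.50324604e-02  2.26938625e+01] 27.99967110157013 face [0.61384313 0.16410146 0.10183715] err sight axes [0.00058545 0.00161249 0.00323771] 0.20895420109589552
top 225.02702485196727 208.950471015481
185 168
scene 301.12833072934535 255.50300541180314
261 215
[0.43827327 0.19608718 0.25178896] [ 1.47075191e+02 -6.38279594e-02  2.26981090e+01] [ 0.11174152  0.09768923 -0.21444546 -0.1576377   0.09472424 -0.00336933
  0.01582853]
```

View pics/c4.png

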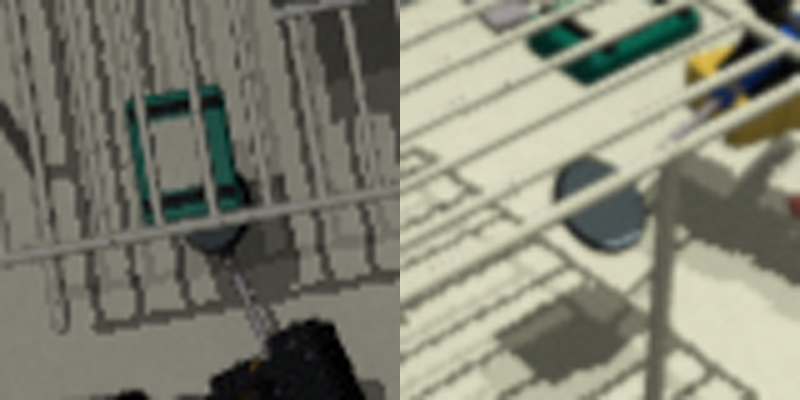

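The scene view shows the glass centred at (301,255.6), against (301.1,255.5) predicted. It clears the logger and riser and is still, so I'm handing in.

```bash
python3 -c "
from cell import env
print(env.sign_off())"
```

```text
the job is handed in; nothing more can be done
None
```

I handed the job in at about 9 s with the mirror held still under the logger at 28 N, its face about 4 mm from the sight point I measured and tilted to the needed angle; the sign-off returned no verdict.

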